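# Pack the cabinet-hanging kit into its foam tray

## Robot

A 7-joint arm with a two-finger parallel gripper is mounted at the origin on a cart in front of the work surface, level with it; the furniture and walls round the work are solid. World frame = base frame: x ahead of the robot, y to its left, z up, the work surface at z = 0. Lengths are in m, angles in rad, forces in N, time in s.
With the tool pointing down it reaches from about 0.4 to 0.875 m from the base axis. Payload 19.3 kg.
Tool frame: the origin (TCP) lies at the very end of the fingers, on their centre line; the grasp point (between the pads) lies 19 mm behind it; z points along the fingers, y is the line along which they close (so a half turn about z gives the same grasp; the last joint's range is limited). The gripper opens to 85 mm and grips with 20 to 120 N. Pads are 22 mm wide; open, the fingers measure 114 mm over their backs; the gripper's body (76 mm by 85 mm) begins 54 mm behind the grasp point. The pads swing forward as they close: fully open they stand 13 mm farther back than shut.
Start: joints at [1.168, 0.521, -0.036, 1.599, 0.021, 1.021, -0.113], TCP at [0.204, -0.591, 0.231] pointing down, gripper open.
Joint ranges: [-2.91, 2.91], [-0.3, 2.13], [-1.5, 1.42], [0.17, 2.43], [-1.26, 4.41], [0.16, 1.93], [-2.52, 2.52]. Speed limits (rad/s): [1.89, 1.89, 2.39, 2.39, 3.01, 3.01, 3.01].

## Interface

Orientations are given as [roll, pitch, yaw] about the fixed x, y, z axes, in that order (R = Rz(yaw) Ry(pitch) Rx(roll)).
In Python, from workcell import bot gives the robot as it stands. The module is installed in compiled form; this text tells all that it offers.
- The arm moves only by the tool apply_moves, never from a script. Its arguments are lists of equal length, an entry for each row: "claw": the finger opening in m, from 0 to 0.0854; "xyz": the shift along the tool's x, y, z in m, a list of three; "twist": the turn, a rotation vector about the tool's x, y, z in rad, a list of three. A call has 1 to 20 rows; each row shifts and turns the commanded pose from where the row before left it, along the tool's axes as they then stand; what a row does not reach is not made up. A row lasts 1/10 s, in which the tool goes at most 50 mm and 8.59 degrees, less where a joint would pass 70% of its speed; a pose out of reach is approached as far as the arm can. A call with a gripper value outside its range is refused whole. The fingers move at their own pace and stop on an object; "force" is the grip in N (left out, the last holds). Time passes only in rows, so rows that do not move let the fingers close. It gives the time, the measured TCP pose, the force, the opening and the grip force at its end, in the units of the state.
- bot.observe(): the state, without advancing time (a new reading comes with each control period).
- bot.grab_frame(name): name is "scene" or "top" or "wrist"; returns a dict with "img" (420x560x3 uint8, red, green, blue), "vfov" (degrees; the focal length in pixels is half the picture's height over the tangent of half this angle, whatever the lens; pixels are square), "cx", "cy" (the principal point, pixels), "view" (4x4, takes a point from world to camera coordinates). Camera axes: x right, y up, looking along -z (the intrinsics and any distortion apply to the point x, -y, -z); pixel columns grow to the right and rows downward; lengths in m; the calibration is good to about 2 mm. The wrist camera is an equidistant fisheye: a pixel r from the principal point sees the ray r / f radians off the axis. A picture is of the moment at which its call begins. There is no depth.
- bot.job_done(): hands the job in; it is judged then, once.
Trained networks look in the newest picture that a camera, given by its name, has taken for a name from the list of things; names that differ only in an ending like _2 or _b are one class to them, and where a whole thing is asked for, a point or a joint stands for the part that bears it (a point fixed in the world has none). Each returns a list of dicts, best first, with "score" (0 to 1); they miss things now and then, are a little off and sometimes report something else, mostly with a low value. They report only what shows in the picture. A call takes as long as a camera call. They do not tell look-alikes from the thing itself.
- bot.find_in(camera, query): "position" ([x, y, z] in m, in world coordinates, good to about 4 mm: the middle of the surface that is visible of it).
The state is a dict: "clock": time; "qpos": joint angles; "qd": joint speeds; "joint_efforts": joint torques, N m; "position": TCP position; "tool_rot": TCP orientation; "force": force on the tool from outside, world axes, zero at the start; "moment": the same for the moment, N m; "grip_width": finger opening in m; "finger_force": force on a finger pad.
Only numpy, scipy, OpenCV 4.12 (cv2) and the standard library are available. Lean on these libraries where they do the work, as an engineer would, in place of code of your own. Each camera call takes 0.05 s, during which the arm holds its last target. There are 200 camera calls.

## Task

Finish packing the kit for hanging a wall cabinet: set the tape measure, the carton of screws and the two mirror-image cabinet hangers each fully down into the empty foam recess that is cut to its shape, the left-hand hanger in the left-hand recess and the right-hand one in the right-hand recess, upright as they lie now. Leave the tub and the battery that are already packed where they are.

Things in the scene. Friction and masses are not known exactly. Their poses are not given: they have to be found in the camera images.
- hanger_left: Left-hand cabinet hanger, loose, 160 g: grey housing 34 (x) x 70 (y) x 28 mm high, brass screw heads on top; near its +y end a steel hook 18 mm high sticks out 22 mm to -x, over y = 19 to 35 mm. From above, hook end away from you, the hook points left. Origin: centre of the housing's underside; z up. Grip across the 34 mm at the origin, clear of the hook.
- hanger_right: Right-hand cabinet hanger, loose, 160 g: grey housing 34 (x) x 70 (y) x 28 mm high, brass screw heads on top; near its +y end a steel hook 18 mm high sticks out 22 mm to +x, over y = 19 to 35 mm. From above, hook end away from you, the hook points right. Origin: centre of the housing's underside; z up. Grip across the 34 mm at the origin, clear of the hook.
- the_tape: Yellow and black tape measure standing on its base: 48 mm (x) by 82 mm (y) by 71 mm high, body 66 mm high; loose, 260 g. Origin at the centre of its underside, y along its length, z up. Grip across the 48 mm.
- carton: Small red carton of screws, 61 x 61 mm, 38 mm high; loose, 200 g. Origin at the centre of its underside, z up, x and y along its sides.
- seat_left (a point): Where the left-hand hanger's origin belongs, with the same axes: on the floor of its L-shaped recess (6 mm clearance; hook part towards -x), 11 mm to +x of the middle of its foam insert. All inserts: dark foam 100 x 108 mm, in 2 columns of 3, any order, in a fixed open tray; foam top 28, rim 29, recess floors (grey) 16 mm above the bench.
- seat_right (a point): Where the right-hand hanger's origin belongs, with the same axes: on the floor of its L-shaped recess (6 mm clearance; hook part towards +x), 11 mm to -x of the middle of its foam insert. All inserts: dark foam 100 x 108 mm, in 2 columns of 3, any order, in a fixed open tray; foam top 28, rim 29, recess floors (grey) 16 mm above the bench.
- seat_tape (a point): Middle of the floor of the oblong recess for the tape measure, 62 mm (x) by 94 mm (y), 12 mm deep; either way round will do. All inserts: dark foam 100 x 108 mm, in 2 columns of 3, any order, in a fixed open tray; foam top 28, rim 29, recess floors (grey) 16 mm above the bench.
- seat_carton (a point): Middle of the floor of the square recess for the carton, 74 x 74 mm, 12 mm deep, sides along x and y; any quarter turn will do. All inserts: dark foam 100 x 108 mm, in 2 columns of 3, any order, in a fixed open tray; foam top 28, rim 29, recess floors (grey) 16 mm above the bench.
- tub: Bystander: white tub with a red lid, 62 mm across, 64 mm high, loose, already standing in its round recess in one bay of the tray. Origin at the centre of its underside.
- pack: Bystander: black battery pack, 58 x 82 mm, 38 mm high, loose, already lying in its oblong recess in one bay of the tray. Origin at the centre of its underside.
Things that resemble listed ones, but are neither listed nor needed, are in the scene too. Several things look just like the the_tape: the one meant starts nearest to the robot's base.

How it is judged:
By the outcome, as a careful person would: the job done as asked, in the order asked, and still so for the second after the job is handed in, with the robot touching nothing.
It also fails if it takes over 96 s, if anything falls off the work surface, if the arm or the gripper's body presses on something with over 40 N, if the wrist force passes 120 N, or if a joint passes its speed limit or range.

## Working session

There is one attempt and no reset: what is moved stays moved. The work goes in short steps, Python scripts to look and compute and a tool call to move; the robot and the scene stay as the last step left them, time stands still between calls to the robot, and variables do not carry over. Pictures are saved under pics/ and viewed, at most 14 in all, crops included, and the job is handed in when it is done.

Besides the shell and the picture viewer there is one more tool, called after ">>>" as a command line: name --argument value ..., lists and objects as JSON in quotes. apply_moves: Moves the arm, as the interface text tells. Its arguments: {"type":"object","properties":{"claw":{"type":"array"},"xyz":{"type":"array"},"twist":{"type":"array"},"force":{"type":"number"}},"required":["claw","xyz","twist"]}

```bash
mkdir -p pics; cat > h.py <<'E'
import numpy as np, cv2
from workcell import bot
def snap(cam,fn):
    f=bot.grab_frame(cam); np.savez(f'pics/{fn}.npz',**{k:np.array(v) for k,v in f.items()})
    cv2.imwrite(f'pics/{fn}.png',f['img'][:,:,::-1]); return f
def px2w(f,u,v,z,fish=False):
    foc=210/np.tan(np.radians(float(f['vfov']))/2)
    d=np.array([(u-f['cx'])/foc,(v-f['cy'])/foc]); 
    if fish:
        r=np.linalg.norm(d); s=np.sin(r)/max(r,1e-9); d3=np.array([d[0]*s,-d[1]*s,-np.cos(r)])
    else: d3=np.array([d[0],-d[1],-1])
    V=np.array(f['view']); R=V[:3,:3]; c=-R.T@V[:3,3]; w=R.T@d3
    return c+w*(z-c[2])/w[2]
def w2px(f,p,fish=False):
    foc=210/np.tan(np.radians(float(f['vfov']))/2)
    V=np.array(f['view']); q=V[:3,:3]@np.array(p)+V[:3,3]; x,y,z=q[0],-q[1],-q[2]
    if fish:
        n=np.hypot(x,y); k=np.arctan2(n,z)/max(n,1e-9)
    else: k=1/z
    return np.array([float(f['cx'])+foc*k*x, float(f['cy'])+foc*k*y])
def load(fn): return dict(np.load(f'pics/{fn}.npz'))
E
python3 - <<'E'
from h import *
np.set_printoptions(precision=3,suppress=True)
for c in ['top','scene']:
    f=snap(c,c+'0')
    for q in ['hanger_left','hanger_right','the_tape','carton','tub','pack','seat_left','seat_right','seat_tape','seat_carton']:
        for d in bot.find_in(c,q)[:5]: print(c,q,np.round(d['position'],3),round(d['score'],2),w2px(f,d['position']).round())
o=bot.observe(); print(o)
E
```

```text
top hanger_left [0.426 0.299 0.027] 0.68 [246. 279.]
top hanger_right [0.598 0.389 0.026] 0.82 [195. 207.]
top the_tape [0.464 0.418 0.064] 0.94 [184. 267.]
top the_tape [0.677 0.288 0.061] 0.6 [235. 161.]
top carton [0.546 0.269 0.038] 0.76 [252. 221.]
top tub [0.576 0.125 0.077] 0.85 [317. 194.]
top pack [0.668 0.009 0.041] 0.58 [362. 150.]
top pack [0.549 0.274 0.037] 0.37 [250. 220.]
top pack [0.596 0.39  0.023] 0.16 [195. 208.]
top seat_left [0.688 0.112 0.029] 0.94 [314. 150.]
top seat_left [0.474 0.022 0.014] 0.5 [370. 239.]
top seat_tape [0.473 0.022 0.015] 0.6 [370. 239.]
top seat_carton [0.484 0.127 0.016] 0.83 [322. 241.]
scene hanger_left [0.419 0.311 0.023] 0.56 [295. 247.]
scene hanger_left [0.572 0.142 0.061] 0.32 [274. 177.]
scene hanger_right [0.592 0.4   0.022] 0.75 [198. 244.]
scene the_tape [0.672 0.296 0.041] 0.68 [199. 202.]
scene the_tape [0.455 0.441 0.042] 0.66 [242. 269.]
scene the_tape [0.417 0.309 0.028] 0.4 [296. 245.]
scene carton [0.546 0.286 0.033] 0.56 [249. 219.]
scene tub [0.573 0.144 0.063] 0.58 [273. 177.]
scene pack [0.664 0.016 0.04 ] 0.82 [269. 157.]
scene seat_left [0.692 0.111 0.024] 0.94 [240. 174.]
scene seat_right [ 0.574 -0.     0.024] 0.86 [302. 167.]
scene seat_tape [0.48  0.012 0.024] 0.81 [333. 179.]
scene seat_carton [0.487 0.122 0.03 ] 0.87 [310. 195.]
scene seat_carton [0.417 0.307 0.025] 0.57 [296. 246.]
{'clock': 1.1, 'qpos': array([ 1.168,  0.521, -0.036,  1.6  ,  0.021,  1.021, -0.113]), 'qd': array([ 0.   ,  0.   ,  0.001, -0.001, -0.001, -0.001,  0.001]), 'joint_efforts': array([  0.   , -92.685,   1.978, -37.024,   0.018,   0.002,  -0.   ]), 'position': array([ 0.204, -0.591,  0.231]), 'tool_rot': array([3.142, 0.   , 0.333]), 'force': array([ 0.103, -0.145,  0.317]), 'moment': array([-0.08 ,  0.047, -0.004]), 'finger_force': 0.0, 'grip_width': 0.085313322917143}
```

View pics/top0.png

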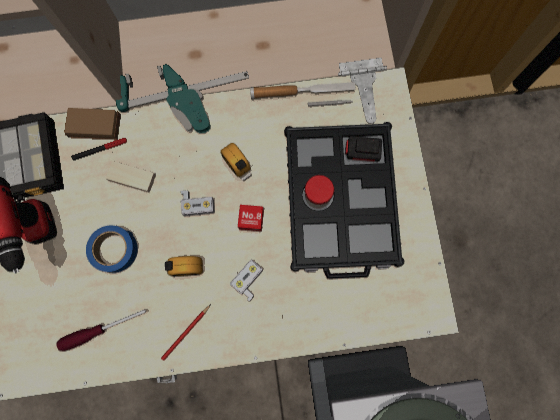

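View pics/scene0.png

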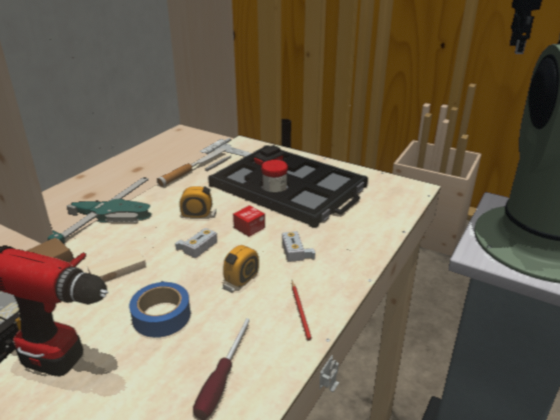

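```bash
python3 - <<'E'
from h import *
im=cv2.imread('pics/top0.png')
a=cv2.resize(im[120:275,280:410],None,fx=3.8,fy=3.8,interpolation=cv2.INTER_CUBIC)
b=cv2.resize(im[140:310,155:275],None,fx=3.4,fy=3.4,interpolation=cv2.INTER_CUBIC)
c=np.zeros((600,800,3),np.uint8); a=cv2.resize(a,(390,465)); c[:465,:390]=a; b=cv2.resize(b,(408,578)); c[:578,392:800]=b
cv2.imwrite('pics/crop1.png',c)
f=load('top0'); 
for p in [(291,132),(388,128),(397,262),(295,266)]: print(px2w(f,*p,0.029).round(4))
E
```

```text
[0.7372 0.1575 0.029 ]
[ 0.7151 -0.0599  0.029 ]
[ 0.4156 -0.0236  0.029 ]
[0.4383 0.1923 0.029 ]
```

View pics/crop1.png

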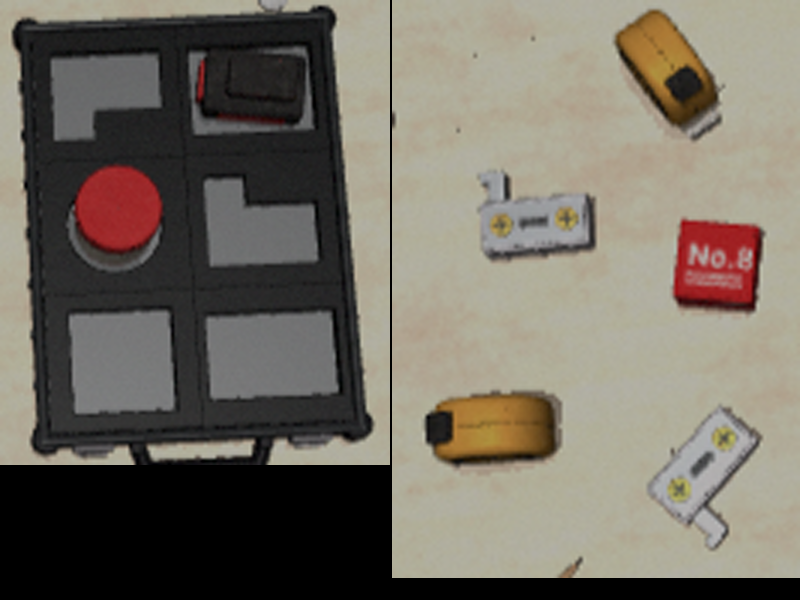

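The top picture shows two yellow tapes: px (184,267), the nearer one at r≈0.62, which I choose, and px (235,161) at r≈0.74. It also shows hanger_right at (195,207) and hanger_left at (246,279), each confirmed by which side its hook points. The carton is at (252,221). In the tray, the L recess at (314,150) is left-hand and the one at (366,190) is right-hand. The carton recess is at (322,241) and the tape recess at (370,239).

```bash
cat >> h.py <<'E'
def tomove(dst,p=None,yaw=None):
    "tool-frame shift from the present pose (tool down) to the world point dst"
    o=bot.observe(); p=o['position'] if p is None else np.array(p); yaw=o['tool_rot'][2] if yaw is None else yaw
    d=np.array(dst)-p; x=np.array([np.cos(yaw),np.sin(yaw)])
    y=np.array([np.sin(yaw),-np.cos(yaw)]); return np.round([d[:2]@x,d[:2]@y,-d[2]],4)
E
python3 - <<'E'
from h import *
f=load('top0')
print(px2w(f,166,266,.055),px2w(f,203.5,265,.055))
print(tomove([.58,-.1,.25]),tomove([.464,.38,.25],[.58,-.1,.25],.333))
E
```

```text
[0.47416015 0.45782645 0.055     ] [0.46506978 0.38053638 0.055     ]
[ 0.5155 -0.341  -0.0187] [ 0.0473 -0.4915 -0.    ]
```

>>> apply_moves --claw '[0.085, 0.085, 0.085, 0.085, 0.085, 0.085, 0.085, 0.085, 0.085, 0.085, 0.085, 0.085, 0.085, 0.085, 0.085, 0.085, 0.085]' --xyz '[[0.0322, -0.0213, -0.0012], [0.0322, -0.0213, -0.0012], [0.0322, -0.0213, -0.0012], [0.0322, -0.0213, -0.0012], [0.0322, -0.0213, -0.0012], [0.0322, -0.0213, -0.0012], [0.0322, -0.0213, -0.0012], [0.0322, -0.0213, -0.0012], [0.0322, -0.0213, -0.0012], [0.0322, -0.0213, -0.0012], [0.0322, -0.0213, -0.0012], [0.0322, -0.0213, -0.0012], [0.0322, -0.0213, -0.0012], [0.0322, -0.0213, -0.0012], [0.0322, -0.0213, -0.0012], [0.0322, -0.0213, -0.0012], [0, 0, 0]]' --twist '[[0, 0, 0], [0, 0, 0], [0, 0, 0], [0, 0, 0], [0, 0, 0], [0, 0, 0], [0, 0, 0], [0, 0, 0], [0, 0, 0], [0, 0, 0], [0, 0, 0], [0, 0, 0], [0, 0, 0], [0, 0, 0], [0, 0, 0], [0, 0, 0], [0, 0, 0]]'

```text
clock: 2.8
position: [0.5822, -0.095, 0.2504]
tool_rot: [-3.14, -0.002, 0.339]
force: [-0.5, -0.5, 0.3]
grip_width: 0.0852
finger_force: 0.0
```

>>> apply_moves --claw '[0.085, 0.085, 0.085, 0.085, 0.085, 0.085, 0.085, 0.085, 0.085, 0.085, 0.085, 0.085, 0.085, 0.085]' --xyz '[[0.004, -0.041, 0], [0.004, -0.041, 0], [0.004, -0.041, 0], [0.004, -0.041, 0], [0.004, -0.041, 0], [0.004, -0.041, 0], [0.004, -0.041, 0], [0.004, -0.041, 0], [0.004, -0.041, 0], [0.004, -0.041, 0], [0.004, -0.041, 0], [0.004, -0.041, 0], [0, 0, 0], [0, 0, 0]]' --twist '[[0, 0, 0], [0, 0, 0], [0, 0, 0], [0, 0, 0], [0, 0, 0], [0, 0, 0], [0, 0, 0], [0, 0, 0], [0, 0, 0], [0, 0, 0], [0, 0, 0], [0, 0, 0], [0, 0, 0], [0, 0, 0]]'

```text
clock: 4.2
position: [0.464, 0.3808, 0.2502]
tool_rot: [3.141, 0.0, 0.334]
force: [0.3, -1.2, -0.7]
grip_width: 0.0851
finger_force: 0.0
```

>>> apply_moves --claw '[0.085, 0.085, 0.085, 0.085, 0.085, 0.085, 0.085, 0.085, 0.085, 0.085]' --xyz '[[0, 0, 0], [0, 0, 0], [0, 0, 0], [0, 0, 0], [0, 0, 0], [0, 0, 0], [0, 0, 0], [0, 0, 0], [0, 0, 0], [0, 0, 0]]' --twist '[[0, 0, -0.14], [0, 0, -0.14], [0, 0, -0.14], [0, 0, -0.14], [0, 0, -0.14], [0, 0, -0.14], [0, 0, -0.14], [0, 0, -0.14], [0, 0, 0], [0, 0, 0]]'

```text
clock: 5.2
position: [0.4651, 0.3793, 0.2505]
tool_rot: [3.141, 0.0, 1.447]
force: [0.8, 0.2, -0.4]
grip_width: 0.0849
finger_force: 0.0
```

```bash
python3 - <<'E'
from h import *
f=snap('wrist','w1'); V=f['view']; print(f['vfov'],-V[:3,:3].T@V[:3,3],V[:3,:3].round(2).tolist())
for q in ['the_tape','hanger_left','hanger_right','carton']:
    for d in bot.find_in('wrist',q)[:3]: print(q,np.round(d['position'],4),round(d['score'],2),w2px(f,d['position'],True).round())
o=bot.observe(); print(o['position'],o['tool_rot'],o['qpos'],o['clock'])
E
```

```text
65.70646984690485 [0.47400204 0.44953533 0.39242051] [[0.99, -0.12, -0.0], [0.12, 0.95, -0.28], [0.04, 0.28, 0.96]]
the_tape [0.6768 0.3017 0.0494] 0.93 [451. 220.]
the_tape [0.4706 0.426  0.07  ] 0.59 [274. 135.]
hanger_left [0.4274 0.3011 0.0288] 0.57 [251. 241.]
hanger_right [0.5948 0.3942 0.0253] 0.81 [382. 149.]
carton [0.5511 0.2842 0.0363] 0.93 [354. 244.]
[0.46442225 0.38029015 0.25053035] [3.14147934e+00 1.31158985e-04 1.45118238e+00] [-0.3761648   0.51779805 -0.59583298  1.62461022  0.31755754  1.09758104
 -1.17689138] 5.45
```

View pics/w1.png

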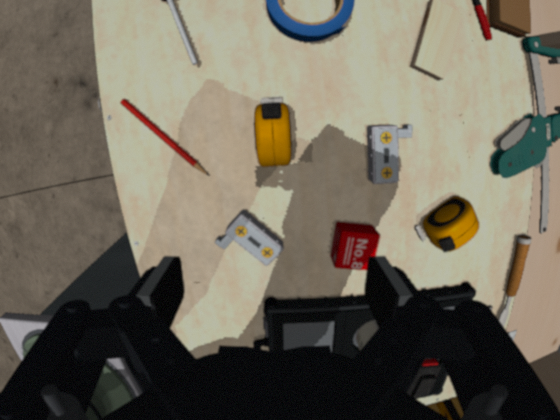

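The wrist view shows the tape at (273,133) nearly aligned with the tool, hanger_left at (254,240), hanger_right at (385,155) and the carton at (355,245).

```bash
cat >> h.py <<'E'
def rect(f,box,test,z,fish=True):
    "min-area rectangle, in world at height z, of pixels in box passing test(hsv)"
    u0,v0,u1,v1=box; hsv=cv2.cvtColor(f['img'][v0:v1,u0:u1],cv2.COLOR_RGB2HSV)
    m=test(hsv.astype(int)).astype(np.uint8); m=cv2.morphologyEx(m,cv2.MORPH_OPEN,np.ones((3,3),np.uint8))
    n,l,s,_=cv2.connectedComponentsWithStats(m); k=1+np.argmax(s[1:,4]); v,u=np.where(l==k)
    P=np.array([px2w(f,a+u0,b+v0,z,fish)[:2] for a,b in zip(u,v)])
    (c,wh,a)=cv2.minAreaRect((P*1000).astype(np.float32)); return np.round(np.array(c)/1000,4),np.round(wh,1),round(a,1),len(u)
E
python3 - <<'E'
from h import *
f=load('w1')
yel=lambda h:(h[...,0]>12)&(h[...,0]<32)&(h[...,1]>150)&(h[...,2]>90)
red=lambda h:((h[...,0]<8)|(h[...,0]>172))&(h[...,1]>150)&(h[...,2]>60)
for z in (.03,.05,.066): print('tape',z,rect(f,(245,90,305,175),yel,z))
print('carton',rect(f,(325,215,385,275),red,.038))
P=lambda *p:px2w(f,*p,True).round(4)
print('tape ends',P(273,104,.06),P(273.5,165,.06))
print('tape black end', P(271,98,.06))
# grey housings
g=lambda h:(h[...,1]<45)&(h[...,2]>110)
for n,b in (('L',(215,200,290,270)),('R',(360,115,415,195))): print(n,rect(f,b,g,.028))
im=cv2.cvtColor(f['img'],cv2.COLOR_RGB2BGR)
c=np.hstack([cv2.resize(im[200:275,210:290],(400,375),interpolation=2),cv2.resize(im[115:190,345:425],(400,375),interpolation=2)])
cv2.imwrite('pics/c2.png',c)
E
```

```text
tape 0.03 (array([0.4687, 0.4238]), array([67.7, 38.6]), 86.4, 1757)
tape 0.05 (array([0.469 , 0.4252]), array([64. , 36.4]), 86.4, 1757)
tape 0.066 (array([0.4692, 0.4263]), array([61. , 34.7]), 86.4, 1757)
carton (array([0.5535, 0.2762]), array([50.7, 49.3]), 76.5, 920)
tape ends [0.4736 0.4573 0.06  ] [0.4662 0.3949 0.06  ]
tape black end [0.4724 0.4636 0.06  ]
L (array([0.4228, 0.2895]), array([61.4, 77.2]), 38.1, 1808)
R (array([0.6014, 0.3975]), array([72.6, 69.2]), 86.4, 1640)
```

View pics/c2.png

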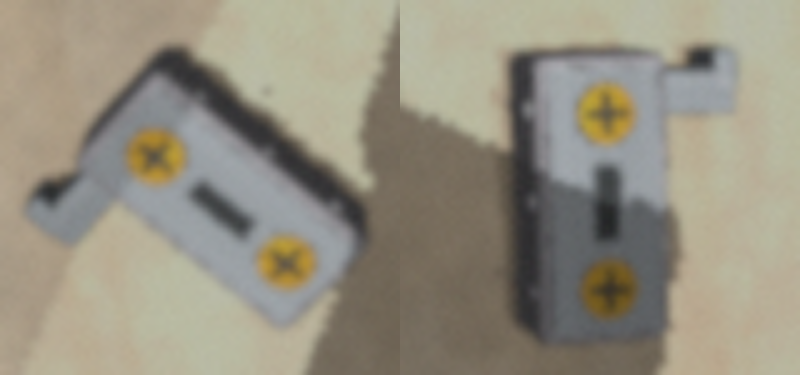

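```bash
python3 - <<'E'
from h import *
f=load('w1'); P=lambda *p:px2w(f,*p,True)[:2]
for n,a,b in (('L',(241,231.4),(267.4,252.6)),('R',(386.4,137.6),(386.6,173))):
    A,B=P(*a,.029),P(*b,.029); d=A-B; print(n,(A+B)/2,np.linalg.norm(d),np.arctan2(d[1],d[0]))
print(tomove([.469,.4245,.03]), bot.observe()['tool_rot'][2])
E
```

```text
L [0.43066388 0.29926974] 0.042072721646850136 2.293177489259781
R [0.59832077 0.38646345] 0.04200941971406312 1.5172964586423303
[ 0.0444 -0.0007  0.2205] 1.4511823847454914
```

>>> apply_moves --claw '[0.085, 0.085, 0.085, 0.085, 0.085, 0.085, 0.085, 0.085, 0.085, 0.04, 0.04, 0.04, 0.04, 0.04, 0.04]' --xyz '[[0.0465, -0.0007, 0], [0, 0, 0.035], [0, 0, 0.035], [0, 0, 0.035], [0, 0, 0.035], [0, 0, 0.035], [0, 0, 0.025], [0, 0, 0.0155], [0, 0, 0], [0, 0, 0], [0, 0, 0], [0, 0, 0], [0, 0, 0], [0, 0, 0], [0, 0, 0]]' --twist '[[0, 0, 0], [0, 0, 0], [0, 0, 0], [0, 0, 0], [0, 0, 0], [0, 0, 0], [0, 0, 0], [0, 0, 0], [0, 0, 0], [0, 0, 0], [0, 0, 0], [0, 0, 0], [0, 0, 0], [0, 0, 0], [0, 0, 0]]' --force 40

```text
clock: 6.95
position: [0.4693, 0.4267, 0.0352]
tool_rot: [3.141, -0.0, 1.453]
force: [-0.3, 0.9, -0.9]
grip_width: 0.04
finger_force: 0.0
```

>>> apply_moves --claw '[0.02, 0.02, 0.02, 0.02]' --xyz '[[0, 0, 0], [0, 0, 0], [0, 0, 0], [0, 0, 0]]' --twist '[[0, 0, 0], [0, 0, 0], [0, 0, 0], [0, 0, 0]]'

```text
clock: 7.35
position: [0.4693, 0.4267, 0.0353]
tool_rot: [3.141, -0.0, 1.453]
force: [-0.7, -0.8, 4.5]
grip_width: 0.0359
finger_force: 39.0
```

```bash
python3 - <<'E'
from h import *
f=snap('wrist','w2');f=snap('scene','s2')
print(f['vfov'])
E
```

```text
45.09729987160729
```

View pics/w2.png

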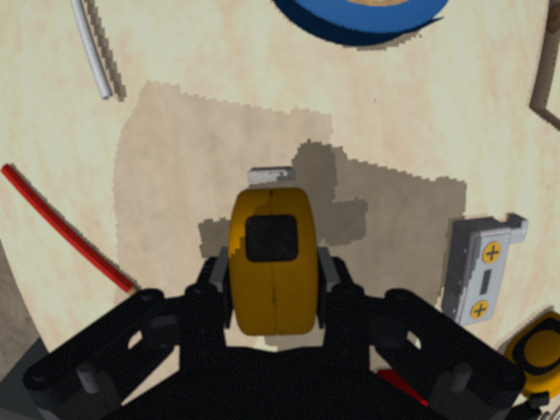

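The gripper holds the body at 36 mm; the tape's metal tip shows at (271,172) and its rear end at (272,334).

```bash
python3 - <<'E'
from h import *
f=load('w2'); o=bot.observe(); t=o['position']; print(t)
for p,z in (((271,167),.008),((271,183),.008),((272,334),.05),((272,188),.05)):
    w=px2w(f,*p,z,True); print(p,z,tomove(w,t,o['tool_rot'][2]))
E
```

```text
[0.46932127 0.42668421 0.03535119]
(271, 167) 0.008 [ 0.0416 -0.0016  0.0274]
(271, 183) 0.008 [ 0.033  -0.0016  0.0274]
(272, 334) 0.05 [-0.033  -0.001  -0.0146]
(272, 188) 0.05 [ 0.0403 -0.0008 -0.0146]
```

View pics/s2.png

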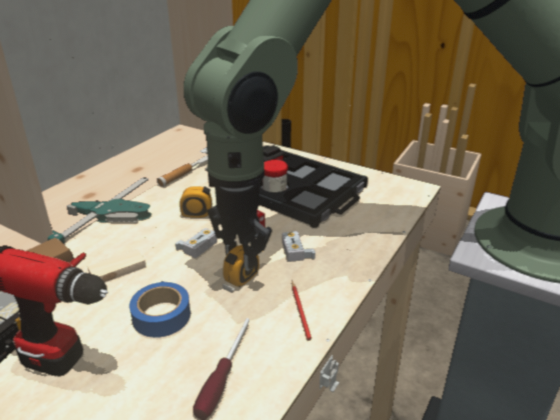

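```bash
python3 - <<'E'
from h import *
print(tomove([.54,-.04,.25]))
E
```

```text
[-0.4551  0.1252 -0.2146]
```

>>> apply_moves --claw '[0.02, 0.02, 0.02, 0.02, 0.02, 0.02, 0.02, 0.02, 0.02, 0.02, 0.02, 0.02, 0.02, 0.02, 0.02, 0.02, 0.02, 0.02, 0.02]' --xyz '[[0, 0, -0.03], [0, 0, -0.045], [0, 0, -0.045], [0, 0, -0.045], [0, 0, -0.05], [-0.038, 0.0105, 0], [-0.038, 0.0105, 0], [-0.038, 0.0105, 0], [-0.038, 0.0105, 0], [-0.038, 0.0105, 0], [-0.038, 0.0105, 0], [-0.038, 0.0105, 0], [-0.038, 0.0105, 0], [-0.038, 0.0105, 0], [-0.038, 0.0105, 0], [-0.038, 0.0105, 0], [-0.038, 0.0105, 0], [0, 0, 0], [0, 0, 0]]' --twist '[[0, 0, 0], [0, 0, 0], [0, 0, 0], [0, 0, 0], [0, 0, 0], [0, 0, 0], [0, 0, 0], [0, 0, 0], [0, 0, 0], [0, 0, 0], [0, 0, 0], [0, 0, 0], [0, 0, 0], [0, 0, 0], [0, 0, 0], [0, 0, 0], [0, 0, 0], [0, 0, 0], [0, 0, 0]]'

```text
clock: 9.35
position: [0.5404, -0.0417, 0.2497]
tool_rot: [-3.141, -0.0, 1.451]
force: [0.2, 1.4, -3.1]
grip_width: 0.0356
finger_force: 40.9
```

```bash
python3 - <<'E'
from h import *
f=snap('wrist','w3'); o=bot.observe(); print(o['position'],o['tool_rot'],o['grip_width'])
ex=np.array([.9931,-.1175]);ey=np.array([.1175,.9931]);c=np.array([.5766,.0666])
for n,a,b in (('L',.1+.011,.054),('R',-.011,-.054),('tape',-.1,-.054),('carton',-.1,.054)):
    w=c+a*ex+b*ey; print(n,w.round(4),w2px(f,[*w,.016],True).round())
im=cv2.cvtColor(f['img'],cv2.COLOR_RGB2BGR); cv2.imwrite('pics/w3b.png',cv2.convertScaleAbs(cv2.resize(im,(800,600),interpolation=2),alpha=1.8,beta=10))
E
```

```text
[ 0.54040028 -0.04061541  0.24983045] [-3.14112420e+00 -3.83769893e-04  1.45273820e+00] 0.03582833000735458
L [0.6932 0.1072] [388.  37.]
R [0.5593 0.0143] [285. 123.]
tape [0.4709 0.0247] [208. 124.]
carton [0.4836 0.132 ] [207.  34.]
```

View pics/w3b.png

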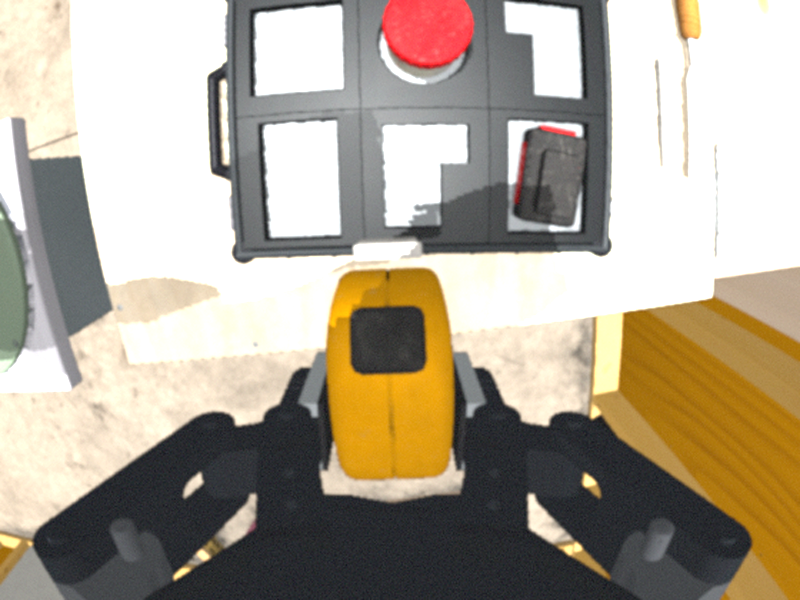

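The tray view (800×600 version) shows the tape recess centred near (302,180), the carton recess near (298,50), the right L near (425,175) and the left L near (545,50). The tape is still firmly held.

```bash
python3 - <<'E'
from h import *
f=load('w3'); s=.7
P=lambda u,v,z:px2w(f,u*s,v*s,z,True)[:2]
def rep(n,L,R,T,B):  # each edge: list (u,v,z)
    m=[np.mean([P(*q) for q in e],0) for e in (L,R,T,B)]; print(n,'LRmid',((m[0]+m[1])/2).round(4),'w',np.linalg.norm(m[0]-m[1]).round(4),'TBmid',((m[2]+m[3])/2).round(4),np.linalg.norm(m[2]-m[3]).round(4))
rep('tape',[(263,150,.016),(266,210,.016)],[(340,150,.028),(341,210,.028)],[(280,121.5,.016),(325,120,.016)],[(285,239,.016),(325,236,.016)])
rep('carton',[(253,30,.016),(256,80,.016)],[(343,25,.028),(344,75,.028)],[(270,9.5,.016),(325,7,.016)],[(270,95.5,.028),(325,92,.028)])
# tray rim outer/inner edges, left & right col, divider crossings
for n,p in dict(divA=(363,108,.028),divB=(489,107,.028),div_bl=(364,245,.028),div_br=(492,241,.028)).items(): print(n,P(*p).round(4))
E
```

```text
tape LRmid [0.475  0.0223] w 0.0648 TBmid [0.4755 0.0223] 0.0964
carton LRmid [0.4853 0.127 ] w 0.0752 TBmid [0.4851 0.1292] 0.0764
divA [0.5317 0.0715]
divB [0.629  0.0624]
div_bl [ 0.5186 -0.036 ]
div_br [ 0.6211 -0.0446]
```

```bash
python3 - <<'E'
from h import *
print(tomove([.4745,.0205,.0525]))
E
```

```text
[ 0.0529 -0.0726  0.1973]
```

>>> apply_moves --claw '[0.02, 0.02, 0.02, 0.02, 0.02, 0.02, 0.02, 0.02, 0.02, 0.02, 0.02, 0.02]' --xyz '[[0.0265, -0.0363, 0], [0.0265, -0.0363, 0], [0, 0, 0.03], [0, 0, 0.035], [0, 0, 0.035], [0, 0, 0.03], [0, 0, 0.025], [0, 0, 0.015], [0, 0, 0.015], [0, 0, 0.007], [0, 0, 0.005], [0, 0, 0]]' --twist '[[0, 0, 0], [0, 0, 0], [0, 0, 0], [0, 0, 0], [0, 0, 0], [0, 0, 0], [0, 0, 0], [0, 0, 0], [0, 0, 0], [0, 0, 0], [0, 0, 0], [0, 0, 0]]'

```text
clock: 10.6
position: [0.4747, 0.0206, 0.0529]
tool_rot: [-3.141, -0.0, 1.454]
force: [0.8, -0.1, -1.5]
grip_width: 0.0353
finger_force: 41.1
```

>>> apply_moves --claw '[0.02, 0.02, 0.065, 0.065, 0.065, 0.065]' --xyz '[[0, 0, 0.0015], [0, 0, 0], [0, 0, 0], [0, 0, 0], [0, 0, 0], [0, 0, 0]]' --twist '[[0, 0, 0], [0, 0, 0], [0, 0, 0], [0, 0, 0], [0, 0, 0], [0, 0, 0]]'

```text
clock: 11.2
position: [0.4749, 0.0201, 0.0516]
tool_rot: [3.141, -0.0, 1.453]
force: [-0.2, -0.3, 0.5]
grip_width: 0.0652
finger_force: 0.0
```

>>> apply_moves --claw '[0.065, 0.065, 0.065, 0.065, 0.065, 0.065, 0.085]' --xyz '[[0, 0, -0.02], [0, 0, -0.03], [0, 0, -0.04], [0, 0, -0.04], [0, 0, -0.04], [0, 0, -0.03], [0, 0, 0]]' --twist '[[0, 0, 0], [0, 0, 0], [0, 0, 0], [0, 0, 0], [0, 0, 0], [0, 0, 0], [0, 0, 0]]'

```text
clock: 11.9
position: [0.4763, 0.0203, 0.2551]
tool_rot: [3.136, -0.0, 1.452]
force: [-0.5, 0.0, -0.1]
grip_width: 0.0773
finger_force: 0.0
```

```bash
python3 - <<'E'
from h import *
o=bot.observe(); print(o['position'],o['tool_rot'],o['clock'],tomove([.5535,.215,.25]))
f=snap('top','t3')
cv2.imwrite('pics/t3c.png',cv2.resize(f['img'][110:290,230:410,::-1],(600,600),interpolation=2))
E
```

```text
[0.47626768 0.02033564 0.25513259] [ 3.13584880e+00 -4.50389616e-04  1.45238698e+00] 11.9 [0.2024 0.0537 0.0051]
```

View pics/t3c.png

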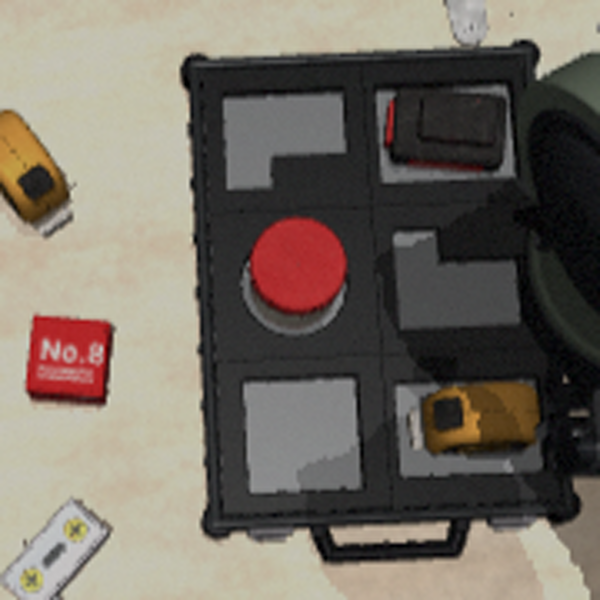

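The top crop shows the tape down inside its recess, tip at (415,425). Next is the carton, at (70,360) in this crop.

>>> apply_moves --claw '[0.085, 0.085, 0.085, 0.085, 0.085, 0.085, 0.085]' --xyz '[[0.037, 0.0095, 0.0], [0.037, 0.0095, 0.0], [0.037, 0.0095, 0.0], [0.037, 0.0095, 0.0], [0.037, 0.0095, 0.0], [0, 0, 0], [0, 0, 0]]' --twist '[[0, 0, 0], [0, 0, 0], [0, 0, 0], [0, 0, 0], [0, 0, 0], [0, 0, 0], [0, 0, 0]]'

```text
clock: 12.65
position: [0.5431, 0.1988, 0.2501]
tool_rot: [-3.14, 0.001, 1.454]
force: [0.2, -1.1, 0.2]
grip_width: 0.085
finger_force: 0.0
```

```bash
python3 - <<'E'
from h import *
f=snap('wrist','w4'); o=bot.observe(); print(o['position'],o['tool_rot'][2])
for d in bot.find_in('wrist','carton')[:2]: print(d,w2px(f,d['position'],True))
red=lambda h:((h[...,0]<8)|(h[...,0]>172))&(h[...,1]>140)&(h[...,2]>60)
u,v=w2px(f,[.5535,.277,.038],True).astype(int); b=(u-60,v-60,u+60,v+60); print(b)
print(rect(f,b,red,.038))
P=lambda *p:px2w(f,*p,True)[:2].round(4)
g=lambda h:(h[...,0]>15)&(h[...,0]<32)&(h[...,1]>150)&(h[...,2]>90)
cv2.imwrite('pics/w4c.png',cv2.resize(f['img'][max(0,v-60):v+60,u-60:u+60,::-1],(600,600),interpolation=2))
E
```

```text
[0.54323761 0.19772959 0.25035215] 1.4529995141371774
{'position': [0.5579, 0.2739, 0.0356], 'score': 0.97} [280.14662965 106.36414984]
(np.int64(215), np.int64(43), np.int64(335), np.int64(163))
(array([0.555 , 0.2735]), array([48.3, 49.3]), 76.7, 1356)
```

View pics/w4c.png

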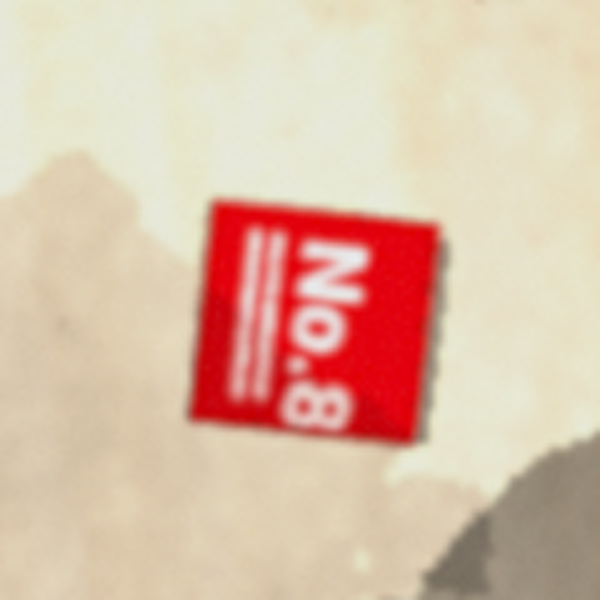

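The carton is cleanly seen, centred at crop (315,322). Its sides are about 0.11 rad off the tool.

```bash
python3 - <<'E'
from h import *
print(tomove([.555,.2735,.014]))
E
```

```text
[0.0771 0.0025 0.2367]
```

>>> apply_moves --claw '[0.085, 0.085, 0.085, 0.085, 0.085, 0.085, 0.085, 0.085, 0.085, 0.085, 0.03, 0.03, 0.03, 0.03, 0.03, 0.03, 0.03]' --xyz '[[0.0385, 0.0013, 0], [0.0385, 0.0013, 0], [0, 0, 0.035], [0, 0, 0.04], [0, 0, 0.04], [0, 0, 0.04], [0, 0, 0.035], [0, 0, 0.025], [0, 0, 0.0155], [0, 0, 0.006], [0, 0, 0], [0, 0, 0], [0, 0, 0], [0, 0, 0], [0, 0, 0], [0, 0, 0], [0, 0, 0]]' --twist '[[0, 0, 0], [0, 0, 0], [0, 0, 0.114], [0, 0, 0], [0, 0, 0], [0, 0, 0], [0, 0, 0], [0, 0, 0], [0, 0, 0], [0, 0, 0], [0, 0, 0], [0, 0, 0], [0, 0, 0], [0, 0, 0], [0, 0, 0], [0, 0, 0], [0, 0, 0]]' --force 40

```text
clock: 14.45
position: [0.5561, 0.2747, 0.0165]
tool_rot: [3.14, -0.001, 1.339]
force: [-1.4, -0.4, 6.4]
grip_width: 0.0494
finger_force: 41.7
```

```bash
python3 - <<'E'
from h import *
print(tomove([.4862,.131,.0335]))
E
```

```text
[-0.1559 -0.0349 -0.017 ]
```

>>> apply_moves --claw '[0.03, 0.03, 0.03, 0.03, 0.03, 0.03, 0.03, 0.03, 0.03, 0.03, 0.03, 0.03, 0.03, 0.03, 0.03]' --xyz '[[0, 0, -0.02], [0, 0, -0.04], [0, 0, -0.04], [0, 0, -0.02], [-0.039, -0.0087, 0], [-0.039, -0.0087, 0], [-0.039, -0.0087, 0], [-0.039, -0.0087, 0], [0, 0, 0], [0, 0, 0.03], [0, 0, 0.03], [0, 0, 0.02], [0, 0, 0.012], [0, 0, 0.006], [0, 0, 0]]' --twist '[[0, 0, 0], [0, 0, 0], [0, 0, 0], [0, 0, 0], [0, 0, 0], [0, 0, 0], [0, 0, 0], [0, 0, 0], [0, 0, -0.114], [0, 0, 0], [0, 0, 0], [0, 0, 0], [0, 0, 0], [0, 0, 0], [0, 0, 0]]'

```text
clock: 15.95
position: [0.4858, 0.1307, 0.0372]
tool_rot: [3.141, 0.0, 1.453]
force: [0.4, 0.1, -2.5]
grip_width: 0.0492
finger_force: 43.1
```

>>> apply_moves --claw '[0.03, 0.03, 0.03]' --xyz '[[0, 0, 0.003], [0, 0, 0.0017], [0, 0, 0]]' --twist '[[0, 0, 0], [0, 0, 0], [0, 0, 0]]'

```text
clock: 16.25
position: [0.4858, 0.1306, 0.0326]
tool_rot: [3.141, -0.0, 1.453]
force: [0.5, -0.5, -3.3]
grip_width: 0.049
finger_force: 43.1
```

>>> apply_moves --claw '[0.03, 0.03, 0.065, 0.065, 0.065, 0.065, 0.065, 0.065, 0.065, 0.065, 0.065, 0.065]' --xyz '[[0, 0, 0.0015], [0, 0, 0], [0, 0, 0], [0, 0, 0], [0, 0, 0], [0, 0, -0.02], [0, 0, -0.04], [0, 0, -0.04], [0, 0, -0.04], [0, 0, -0.04], [0, 0, -0.03], [0, 0, 0]]' --twist '[[0, 0, 0], [0, 0, 0], [0, 0, 0], [0, 0, 0], [0, 0, 0], [0, 0, 0], [0, 0, 0], [0, 0, 0], [0, 0, 0], [0, 0, 0], [0, 0, 0], [0, 0, 0]]'

```text
clock: 17.45
position: [0.4871, 0.1312, 0.2445]
tool_rot: [3.136, -0.002, 1.452]
force: [0.7, -0.0, 0.3]
grip_width: 0.065
finger_force: 0.0
```

```bash
python3 - <<'E'
from h import *
o=bot.observe(); print(o['position'],o['tool_rot'],o['clock'],o['grip_width'])
# hanger L: y axis 2.293 at (.4307,.2993); stop 55 mm short (along tool x after the turn)
print(tomove([.4307+.04,.2993-.05,.24]), tomove([.4307,.2993,.24]))
E
```

```text
[0.48707093 0.13118997 0.24446734] [ 3.13626885e+00 -1.75047591e-03  1.45243019e+00] 17.45 0.06501757316395708
[ 0.1154 -0.0302  0.0045] [ 0.1603 -0.0758  0.0045]
```

>>> apply_moves --claw '[0.07, 0.07, 0.07, 0.07, 0.07, 0.07, 0.07, 0.07, 0.07, 0.07, 0.07]' --xyz '[[0.029, -0.0075, 0.001], [0.029, -0.0075, 0.001], [0.029, -0.0075, 0.001], [0.029, -0.0075, 0.001], [0, 0, 0], [0, 0, 0], [0, 0, 0], [0, 0, 0], [0, 0, 0], [0, 0, 0], [0, 0, 0]]' --twist '[[0, 0, 0], [0, 0, 0], [0, 0, 0], [0, 0, 0], [0, 0, -0.14], [0, 0, -0.14], [0, 0, -0.14], [0, 0, -0.14], [0, 0, -0.14], [0, 0, -0.14], [0, 0, 0]]'

```text
clock: 18.55
position: [0.4693, 0.2491, 0.2361]
tool_rot: [-3.141, -0.001, 2.295]
force: [-0.5, -0.2, -0.3]
grip_width: 0.0698
finger_force: 0.0
```

```bash
cat >> h.py <<'E'
def screws(f,guess):
    u,v=w2px(f,[*guess,.029],True).astype(int); u0,v0=u-40,max(0,v-40)
    h=cv2.cvtColor(f['img'][v0:v+40,u0:u+40],cv2.COLOR_RGB2HSV).astype(int)
    m=((h[...,0]>14)&(h[...,0]<32)&(h[...,1]>130)&(h[...,2]>70)).astype(np.uint8)
    m=cv2.morphologyEx(m,cv2.MORPH_CLOSE,np.ones((5,5),np.uint8))
    n,l,s,c=cv2.connectedComponentsWithStats(m); k=1+np.argsort(-s[1:,4])[:2]; print(s[k,4],c[k]+[u0,v0],(u,v))
    A,B=[px2w(f,*(c[i]+[u0,v0]),.029,True)[:2] for i in k]; d=A-B
    a=np.arctan2(d[1],d[0]); print('mid',((A+B)/2).round(4),'len',np.linalg.norm(d).round(4),'ang',a.round(3),(a+np.pi).round(3)); return (A+B)/2
E
python3 - <<'E'
from h import *
f=snap('wrist','w5'); o=bot.observe(); print(o['position'],o['tool_rot'])
m=screws(f,[.4307,.2993]); print(tomove([*m,.012]))
E
```

```text
[0.46939347 0.24910624 0.23623897] [-3.14087648e+00 -7.40281746e-04  2.28964323e+00]
[111 105] [[278.48648649  99.54954955]
 [278.00952381 138.34285714]] (np.int64(278), np.int64(119))
mid [0.4302 0.299 ] len 0.0417 ang 2.283 5.425
[0.0634 0.0033 0.2242]
```

View pics/w5.png

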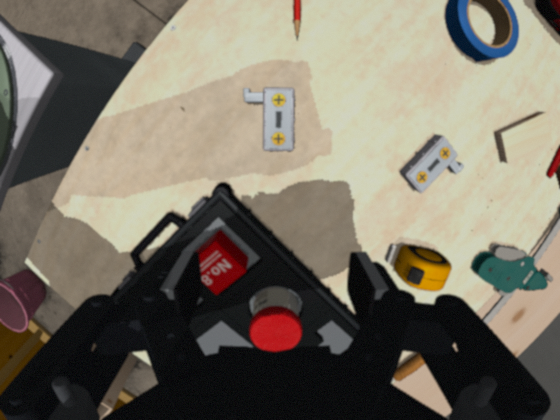

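Hanger_left sits at (278,119) with its hook to the left, as expected. The carton is in its recess at (222,265).

>>> apply_moves --claw '[0.07, 0.07, 0.07, 0.07, 0.07, 0.07, 0.07, 0.07, 0.07, 0.07, 0.02, 0.02, 0.02, 0.02, 0.02, 0.02, 0.02]' --xyz '[[0.0317, 0.0016, 0], [0.0317, 0.0017, 0], [0, 0, 0.035], [0, 0, 0.04], [0, 0, 0.04], [0, 0, 0.04], [0, 0, 0.03], [0, 0, 0.02], [0, 0, 0.0125], [0, 0, 0.006], [0, 0, 0], [0, 0, 0], [0, 0, 0], [0, 0, 0], [0, 0, 0], [0, 0, 0], [0, 0, 0]]' --twist '[[0, 0, 0], [0, 0, 0], [0, 0, 0], [0, 0, 0], [0, 0, 0], [0, 0, 0], [0, 0, 0], [0, 0, 0], [0, 0, 0], [0, 0, 0], [0, 0, 0], [0, 0, 0], [0, 0, 0], [0, 0, 0], [0, 0, 0], [0, 0, 0], [0, 0, 0]]' --force 50

```text
clock: 20.3
position: [0.4306, 0.2994, 0.0145]
tool_rot: [3.14, 0.0, 2.292]
force: [-1.5, -1.2, 7.1]
grip_width: 0.0328
finger_force: 49.6
```

```bash
python3 - <<'E'
from h import *
o=bot.observe(); print(o['position'],o['tool_rot'][2],o['grip_width'],o['finger_force'])
c=np.array([.5797,.0662]); w=c+.111*np.array([.9931,-.1175])+.054*np.array([.1175,.9931]); print(w)
# view pose: 80 mm short of the seat in tray -y
v=w-.09*np.array([.1175,.9931]); print(v, tomove([*v,.2]))
E
```

```text
[0.43061535 0.29940438 0.01446131] 2.2920391118145447 0.03278229939123536 49.56957221031189
[0.6962791 0.1067849]
[0.6857041 0.0174059] [-0.3802  0.0054 -0.1855]
```

>>> apply_moves --claw '[0.02, 0.02, 0.02, 0.02, 0.02, 0.02, 0.02, 0.02, 0.02, 0.02, 0.02, 0.02, 0.02, 0.02, 0.02]' --xyz '[[0, 0, -0.02], [0, 0, -0.045], [0, 0, -0.045], [0, 0, -0.045], [0, 0, -0.03], [-0.038, 0.0005, 0], [-0.038, 0.0005, 0], [-0.038, 0.0005, 0], [-0.038, 0.0005, 0], [-0.038, 0.0005, 0], [-0.038, 0.0005, 0], [-0.038, 0.0005, 0], [-0.038, 0.0005, 0], [-0.038, 0.0005, 0], [-0.038, 0.0005, 0]]' --twist '[[0, 0, 0], [0, 0, 0], [0, 0, 0], [0, 0, 0], [0, 0, 0], [0, 0, 0], [0, 0, 0], [0, 0, 0], [0, 0, 0], [0, 0, 0], [0, 0, 0], [0, 0, 0], [0, 0, 0], [0, 0, 0], [0, 0, 0]]'

```text
clock: 21.8
position: [0.6858, 0.0156, 0.1992]
tool_rot: [3.141, 0.0, 2.292]
force: [0.8, 0.8, -2.4]
grip_width: 0.0327
finger_force: 51.0
```

>>> apply_moves --claw '[0.02, 0.02, 0.02, 0.02, 0.02, 0.02, 0.02, 0.02]' --xyz '[[0, 0, 0], [0, 0, 0], [0, 0, 0], [0, 0, 0], [0, 0, 0], [0, 0, 0], [0, 0, 0], [0, 0, 0]]' --twist '[[0, 0, 0.14], [0, 0, 0.14], [0, 0, 0.14], [0, 0, 0.14], [0, 0, 0.14], [0, 0, 0.14], [0, 0, 0], [0, 0, 0]]'

```text
clock: 22.6
position: [0.6849, 0.0172, 0.1988]
tool_rot: [3.141, 0.0, 1.457]
force: [-0.8, 1.1, -1.3]
grip_width: 0.0327
finger_force: 51.0
```

```bash
python3 - <<'E'
from h import *
f=snap('wrist','w6'); o=bot.observe(); print(o['position'],o['tool_rot'])
im=cv2.cvtColor(f['img'],cv2.COLOR_RGB2BGR); cv2.imwrite('pics/w6b.png',cv2.convertScaleAbs(cv2.resize(im,(800,600),interpolation=2),alpha=1.5,beta=10))
E
```

```text
[0.68493017 0.0172294  0.19864672] [ 3.14131753e+00 -1.09986004e-04  1.45681272e+00]
```

View pics/w6b.png

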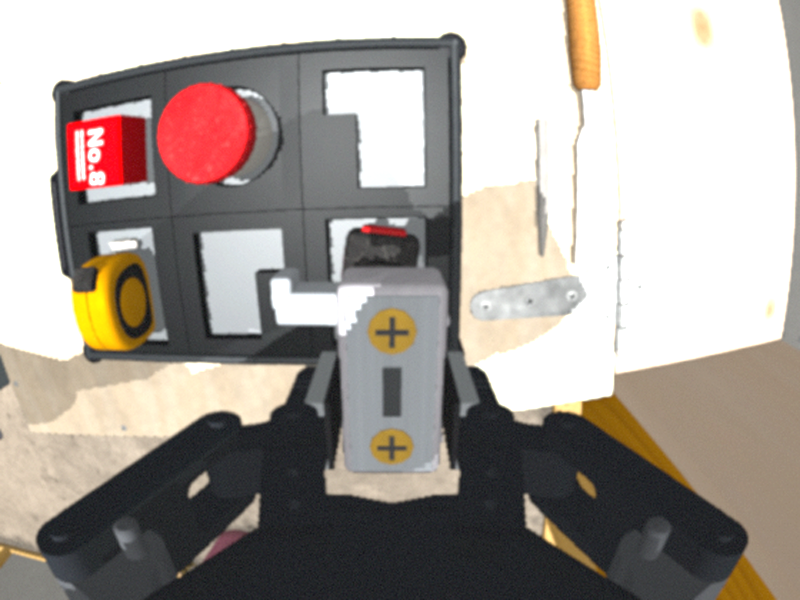

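The left-hand L is seen at (375,130), with body edges at x 358–424 and y 70–187. The hanger is held square, hook left.

```bash
python3 - <<'E'
from h import *
f=load('w6'); s=.7; z=.016
P=lambda u,v,z=z:px2w(f,u*s,v*s,z,True)[:2]
ex=np.array([.9931,-.1175]);ey=np.array([.1175,.9931])
L=P(358.5,150);R=P(424.5,150);T=P(395,70.5);B=P(392,187)
print('w',np.dot(R-L,ex),'len',np.dot(T-B,ey),'ang',np.arctan2(*(T-B)[::-1]))
x=np.dot(L+R,ex)/2; y=np.dot(T+B,ey)/2; w=x*ex+y*ey; print('seat',w)
H=P(327,95); print('hookwidth',np.dot(R-H,ex))
# right seat: body L..R, hook side right
print('R seat left edge',P(203,290), 'T',P(240,231),'B',P(235,335))
o=bot.observe(); yaw=o['tool_rot'][2]; p=o['position']
# held hanger centre from screws, top at TCP z -.0145+.028
for q in ((391,332),(391,447)): print(tomove([*P(*q,p[2]+.0145),p[2]]))
print(tomove([*w,.035]))
E
```

```text
w 0.045511588567607494 len 0.082249215155212 ang 1.4309562654209995
seat [0.69549092 0.10923056]
hookwidth 0.06732852512544443
R seat left edge [0.53787037 0.01109927] T [0.57730069 0.05171922] B [ 0.55638177 -0.02792554]
[ 0.0211 -0.0001 -0.    ]
[-0.0202 -0.0002 -0.    ]
[0.0926 0.     0.1636]
```

>>> apply_moves --claw '[0.02, 0.02, 0.02, 0.02, 0.02, 0.02, 0.02, 0.02, 0.02, 0.02, 0.02, 0.02]' --xyz '[[0.031, 0, 0], [0.031, 0, 0], [0.0295, 0, 0], [0, 0, 0], [0, 0, 0.03], [0, 0, 0.035], [0, 0, 0.035], [0, 0, 0.03], [0, 0, 0.02], [0, 0, 0.01], [0, 0, 0.004], [0, 0, 0]]' --twist '[[0, 0, 0], [0, 0, 0], [0, 0, 0], [0, 0, 0], [0, 0, 0], [0, 0, 0], [0, 0, 0], [0, 0, 0], [0, 0, 0], [0, 0, 0], [0, 0, 0], [0, 0, 0]]'

```text
clock: 23.85
position: [0.6961, 0.1082, 0.0349]
tool_rot: [3.141, -0.0, 1.453]
force: [-0.5, -0.3, -1.4]
grip_width: 0.0325
finger_force: 51.0
```

>>> apply_moves --claw '[0.02, 0.02, 0.02, 0.02]' --xyz '[[0, 0, 0.0025], [0, 0, 0.0018], [0, 0, 0.001], [0, 0, 0]]' --twist '[[0, 0, 0], [0, 0, 0], [0, 0, 0], [0, 0, 0]]'

```text
clock: 24.25
position: [0.6963, 0.1081, 0.0305]
tool_rot: [3.14, -0.0, 1.453]
force: [-5.2, -0.6, 12.5]
grip_width: 0.0326
finger_force: 52.6
```

>>> apply_moves --claw '[0.05, 0.05, 0.05, 0.05, 0.05, 0.05, 0.05, 0.05, 0.05, 0.05]' --xyz '[[0, 0, 0], [0, 0, 0], [0, 0, 0], [0, 0, -0.02], [0, 0, -0.04], [0, 0, -0.04], [0, 0, -0.04], [0, 0, -0.04], [0, 0, -0.03], [0, 0, 0]]' --twist '[[0, 0, 0], [0, 0, 0], [0, 0, 0], [0, 0, 0], [0, 0, 0], [0, 0, 0], [0, 0, 0], [0, 0, 0], [0, 0, 0], [0, 0, 0]]'

```text
clock: 25.25
position: [0.6972, 0.1089, 0.2454]
tool_rot: [3.135, -0.003, 1.453]
force: [0.1, 0.4, 0.2]
grip_width: 0.05
finger_force: 0.0
```

```bash
python3 - <<'E'
from h import *
print(tomove([.595,.325,.24]))
E
```

```text
[ 0.2026 -0.1269  0.0054]
```

>>> apply_moves --claw '[0.07, 0.07, 0.07, 0.07, 0.07, 0.07, 0.07, 0.07]' --xyz '[[0.034, -0.0212, 0.001], [0.034, -0.0212, 0.001], [0.034, -0.0212, 0.001], [0.034, -0.0212, 0.001], [0.034, -0.0212, 0.001], [0.034, -0.0212, 0.001], [0, 0, 0], [0, 0, 0]]' --twist '[[0, 0, 0], [0, 0, 0], [0, 0, 0], [0, 0, 0], [0, 0, 0], [0, 0, 0], [0, 0, -0.064], [0, 0, 0]]'

```text
clock: 26.05
position: [0.5927, 0.3266, 0.2337]
tool_rot: [3.141, -0.0, 1.52]
force: [0.3, -0.3, -0.7]
grip_width: 0.0699
finger_force: 0.0
```

```bash
python3 - <<'E'
from h import *
f=snap('wrist','w7'); o=bot.observe(); print(o['position'],o['tool_rot'])
m=screws(f,[.5983,.3865]); print(tomove([*m,.012]))
E
```

```text
[0.59348534 0.32538273 0.23352503] [3.14126903e+00 1.63378725e-04 1.51589195e+00]
[106  99] [[277.39622642 141.        ]
 [276.97979798 101.90909091]] (np.int64(276), np.int64(121))
mid [0.5989 0.3867] len 0.0418 ang -1.611 1.531
[0.0615 0.002  0.2215]
```

>>> apply_moves --claw '[0.07, 0.07, 0.07, 0.07, 0.07, 0.07, 0.07, 0.07, 0.07, 0.07, 0.02, 0.02, 0.02, 0.02, 0.02, 0.02, 0.02]' --xyz '[[0.0307, 0.001, 0], [0.0307, 0.001, 0], [0, 0, 0.035], [0, 0, 0.04], [0, 0, 0.04], [0, 0, 0.04], [0, 0, 0.03], [0, 0, 0.02], [0, 0, 0.01], [0, 0, 0.006], [0, 0, 0], [0, 0, 0], [0, 0, 0], [0, 0, 0], [0, 0, 0], [0, 0, 0], [0, 0, 0]]' --twist '[[0, 0, 0], [0, 0, 0], [0, 0, -0.014], [0, 0, 0], [0, 0, 0], [0, 0, 0], [0, 0, 0], [0, 0, 0], [0, 0, 0], [0, 0, 0], [0, 0, 0], [0, 0, 0], [0, 0, 0], [0, 0, 0], [0, 0, 0], [0, 0, 0], [0, 0, 0]]' --force 50

```text
clock: 27.8
position: [0.5993, 0.3873, 0.0136]
tool_rot: [3.14, -0.001, 1.531]
force: [-0.8, -1.4, 5.4]
grip_width: 0.0324
finger_force: 50.5
```

```bash
python3 - <<'E'
from h import *
o=bot.observe(); print(o['position'],o['tool_rot'][2])
ex=np.array([.9931,-.1175]);ey=np.array([.1175,.9931])
w=np.array([.6955,.1085])-.122*ex-.108*ey; v=w-.09*ey; print(w,tomove([*v,.2]))
E
```

```text
[0.59934937 0.38726252 0.01358424] 1.5305566929278067
[0.5616518 0.0155802] [-0.4626 -0.0297 -0.1864]
```

>>> apply_moves --claw '[0.02, 0.02, 0.02, 0.02, 0.02, 0.02, 0.02, 0.02, 0.02, 0.02, 0.02, 0.02, 0.02, 0.02, 0.02, 0.02, 0.02, 0.02, 0.02, 0.02]' --xyz '[[0, 0, -0.02], [0, 0, -0.045], [0, 0, -0.045], [0, 0, -0.045], [0, 0, -0.031], [-0.0386, -0.0025, 0], [-0.0386, -0.0025, 0], [-0.0386, -0.0025, 0], [-0.0386, -0.0025, 0], [-0.0386, -0.0025, 0], [-0.0386, -0.0025, 0], [-0.0386, -0.0025, 0], [-0.0386, -0.0025, 0], [-0.0386, -0.0025, 0], [-0.0386, -0.0025, 0], [-0.0386, -0.0025, 0], [-0.0386, -0.0025, 0], [0, 0, 0], [0, 0, 0], [0, 0, 0]]' --twist '[[0, 0, 0], [0, 0, 0], [0, 0, 0], [0, 0, 0], [0, 0, 0], [0, 0, 0], [0, 0, 0], [0, 0, 0], [0, 0, 0], [0, 0, 0], [0, 0, 0], [0, 0, 0], [0, 0, 0], [0, 0, 0], [0, 0, 0], [0, 0, 0], [0, 0, 0], [0, 0, 0.078], [0, 0, 0], [0, 0, 0]]'

```text
clock: 29.8
position: [0.5505, -0.0739, 0.1991]
tool_rot: [3.14, -0.0, 1.456]
force: [0.4, 0.4, -1.9]
grip_width: 0.032
finger_force: 50.4
```

```bash
python3 - <<'E'
from h import *
f=snap('wrist','w8'); o=bot.observe(); print(o['position'],o['tool_rot'])
im=cv2.cvtColor(f['img'],cv2.COLOR_RGB2BGR); cv2.imwrite('pics/w8b.png',cv2.convertScaleAbs(cv2.resize(im,(800,600),interpolation=2),alpha=1.5,beta=10))
E
```

```text
[ 0.55047318 -0.07367184  0.19885846] [ 3.14063772e+00 -1.28055372e-04  1.45630680e+00]
```

View pics/w8b.png

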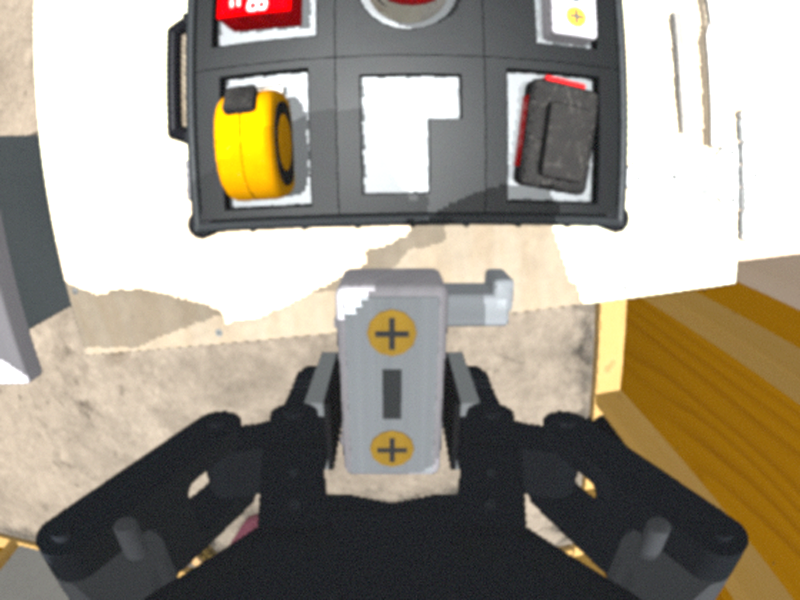

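The right-hand L's body spans x 362–429 and y 76–193. The hanger is held square with its hook to the right.

```bash
python3 - <<'E'
from h import *
f=load('w8'); s=.7
P=lambda u,v,z=.016:px2w(f,u*s,v*s,z,True)[:2]
ex=np.array([.9931,-.1175]);ey=np.array([.1175,.9931])
L=P(363,150);R=P(429,150);T=P(395,76);B=P(395,193)
print(np.dot(R-L,ex),np.dot(T-B,ey)); w=np.dot(L+R,ex)/2*ex+np.dot(T+B,ey)/2*ey; print(w, tomove([*w,.0335]))
p=bot.observe()['position']
for q in ((391,333),(391,448)): print(tomove([*P(*q,p[2]+.0145),p[2]]))
E
```

```text
0.04555897015166015 0.08255333329588223
[0.56389375 0.01366105] [0.0883 0.0034 0.1654]
[ 0.0205 -0.0001 -0.    ]
[-0.0209 -0.0002 -0.    ]
```

>>> apply_moves --claw '[0.02, 0.02, 0.02, 0.02, 0.02, 0.02, 0.02, 0.02, 0.02, 0.02, 0.02, 0.02]' --xyz '[[0.0295, 0.001, 0], [0.0295, 0.001, 0], [0.0295, 0.001, 0], [0, 0, 0], [0, 0, 0.03], [0, 0, 0.035], [0, 0, 0.035], [0, 0, 0.03], [0, 0, 0.02], [0, 0, 0.01], [0, 0, 0.004], [0, 0, 0]]' --twist '[[0, 0, 0], [0, 0, 0], [0, 0, 0], [0, 0, 0.003], [0, 0, 0], [0, 0, 0], [0, 0, 0], [0, 0, 0], [0, 0, 0], [0, 0, 0], [0, 0, 0], [0, 0, 0]]'

```text
clock: 31.05
position: [0.5639, 0.013, 0.0344]
tool_rot: [3.141, -0.0, 1.451]
force: [-0.5, -0.3, -1.2]
grip_width: 0.0325
finger_force: 50.3
```

>>> apply_moves --claw '[0.02, 0.02, 0.02, 0.02]' --xyz '[[0, 0, 0.0025], [0, 0, 0.0015], [0, 0, 0.001], [0, 0, 0]]' --twist '[[0, 0, 0], [0, 0, 0], [0, 0, 0], [0, 0, 0]]'

```text
clock: 31.45
position: [0.5639, 0.0126, 0.0295]
tool_rot: [3.141, 0.0, 1.45]
force: [-1.5, -0.5, 4.1]
grip_width: 0.0326
finger_force: 51.1
```

Contact is at the expected floor height, so I release, lift, back away and check.

>>> apply_moves --claw '[0.05, 0.05, 0.05, 0.05, 0.05, 0.05, 0.05, 0.05, 0.05, 0.05, 0.05, 0.05, 0.05, 0.05]' --xyz '[[0, 0, 0], [0, 0, 0], [0, 0, 0], [0, 0, -0.02], [0, 0, -0.04], [0, 0, -0.04], [0, 0, -0.04], [0, 0, -0.04], [0, 0, -0.03], [-0.03, 0, 0], [-0.03, 0, 0], [-0.02, 0, 0], [0, 0, 0], [0, 0, 0]]' --twist '[[0, 0, 0], [0, 0, 0], [0, 0, 0], [0, 0, 0], [0, 0, 0], [0, 0, 0], [0, 0, 0], [0, 0, 0], [0, 0, 0], [0, 0, 0], [0, 0, 0], [0, 0, 0], [0, 0, 0], [0, 0, 0]]'

```text
clock: 32.85
position: [0.5539, -0.0667, 0.239]
tool_rot: [-3.142, -0.0, 1.449]
force: [0.3, 0.7, 0.3]
grip_width: 0.0498
finger_force: 0.0
```

```bash
python3 - <<'E'
from h import *
f=snap('wrist','w9'); g=snap('top','t9')
a=cv2.resize(f['img'][0:190,110:460,::-1],(800,434),interpolation=2); a=cv2.convertScaleAbs(a,alpha=1.3)
cv2.imwrite('pics/w9b.png',a)
E
```

```text
(no output)
```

View pics/w9b.png

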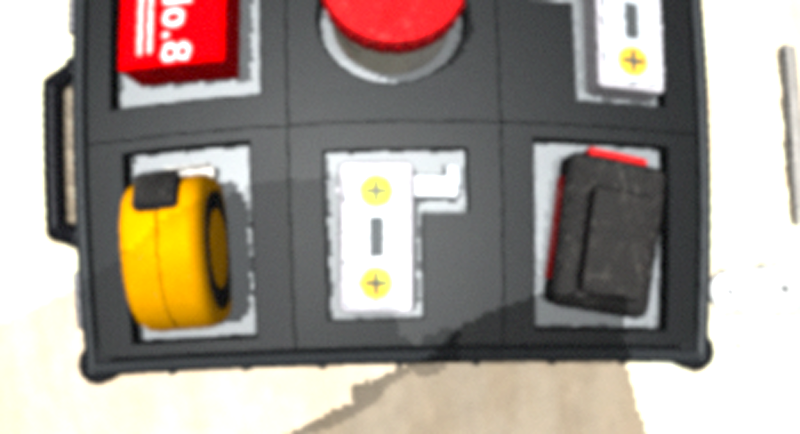

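The wrist view shows the tape at (175,250), hanger_right at (378,235) and the battery all sitting in their recesses. I'll check the left hanger and carton by numbers.

```bash
python3 - <<'E'
from h import *
for c in ('top','scene'):
    for q in ('hanger_left','hanger_right','carton','the_tape','tub','pack'):
        for d in bot.find_in(c,q)[:3]: print(c,q,np.round(d['position'],3),round(d['score'],2))
f=load('t9')
def scr(n,guess):
    u,v=w2px(f,[*guess,.045]).astype(int)
    h=cv2.cvtColor(f['img'][v-16:v+16,u-22:u+22],cv2.COLOR_RGB2HSV).astype(int)
    m=((h[...,0]>14)&(h[...,0]<32)&(h[...,1]>110)&(h[...,2]>60)).astype(np.uint8); k,l,s,c=cv2.connectedComponentsWithStats(m)
    i=1+np.argsort(-s[1:,4])[:2]; A,B=[px2w(f,*(c[j]+[u-22,v-16]),.045)[:2] for j in i]; print(n,(A+B)/2,np.linalg.norm(A-B))
scr('L',[.6955,.108]); scr('R',[.564,.0135])
E
```

```text
top hanger_left [0.688 0.112 0.039] 0.74
top hanger_left [0.669 0.113 0.029] 0.26
top hanger_right [0.564 0.018 0.041] 0.93
top carton [0.483 0.129 0.055] 0.82
top the_tape [0.471 0.026 0.083] 0.85
top the_tape [0.673 0.287 0.059] 0.84
top tub [0.578 0.125 0.079] 0.7
top pack [0.67  0.008 0.044] 0.94
scene hanger_left [0.416 0.311 0.025] 0.56
scene hanger_right [0.594 0.398 0.022] 0.56
scene carton [0.529 0.26  0.031] 0.42
scene the_tape [0.46  0.448 0.036] 0.82
scene the_tape [0.675 0.3   0.045] 0.82
scene the_tape [0.658 0.006 0.037] 0.17
scene tub [0.569 0.139 0.064] 0.55
scene tub [0.594 0.4   0.016] 0.16
scene pack [0.656 0.006 0.042] 0.83
L [0.69810526 0.10911566] 0.03884816878993879
R [0.56534043 0.0117979 ] 0.0422846385798327
```

```bash
python3 -c "
from workcell import bot
print(bot.job_done())"
```

```text
the job is handed in; nothing more can be done
None
```

The tape measure, the carton and both cabinet hangers are down in their matching recesses, left in left and right in right. The tub and battery are still in place, and I handed the job in at about 33 s; no verdict came back.

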